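# Find the packer that fits the door catch

### The job

Find which packer fits the washer door catch: try the packers one at a time in the gap between strike and sprung catch, pushing each fully down, starting with the thinnest and working up, until one binds and is gripped by the catch. Leave that first binding packer fully home and upright in the gap, with the others standing back in the holder; be gentle, and do not overstrain the catch or disturb the other things on the bench.

Things in the scene. Friction and masses are not known exactly. Their poses are not given: they have to be found in the camera images.
- strike_foot (a point): Foot of the fixed upright strike plate's face, at the middle of its 60 mm length, on the gap's floor, 10 mm above the table. x runs along the plate, z up, y from the strike face across the gap to the sprung catch plate facing it. The gap, open at top and ends, is 9 to 15.5 mm wide: not known, new each time.
- block: Door-catch block, fixed, grey and bare steel, 90 x 150 x 61 mm; axes as strike_foot, which lies 10 mm above this origin. Strike and catch plates: parallel upright faces up to 34 mm above the gap's floor, then lips flared 0.42 rad outward up to 50 mm (44 mm up they stand 4.3 mm back of the faces). Grip no lower than 55 mm above the gap's floor.
- catch (a joint): How far (m) the sprung catch plate is pushed back along strike_foot's +y; 0 at rest. 6 N starts it, 1.5 N more per mm, stop at 10 mm; past 7 mm it is overstrained. A packer thinner than the gap leaves it at 0 and slides freely; a thicker one pushes it back by the difference and is gripped: it drags by 3 to 9 N when slid, and stays up when let go.
- holder: Wooden holder for the packers, fixed, 66 x 150 x 30 mm, origin at the centre of its underside. Three open-topped pockets in a row along its y at -45 (thin), 0 (medium) and +45 mm (thick); pocket floor 5 mm above the table, each pocket 7 mm wider than its packer in y and 48 mm long in x.
- thin_mid (a point): Centre of the thin packer: a plain grey plastic slab standing upright in the holder, 8 mm thick (its y), 40 mm wide (its x), 100 mm tall (its z), 50 g. Grip it across the 40 mm width, well above the middle, so that the fingers stay above the holder and above the catch block.
- packer_thin: The same thin packer, origin at the centre of its foot.
- medium_mid (a point): Centre of the medium packer: a plain grey plastic slab standing upright in the holder, 12 mm thick (its y), 40 mm wide (its x), 100 mm tall (its z), 50 g. Grip it across the 40 mm width, well above the middle, so that the fingers stay above the holder and above the catch block.
- packer_medium: The same medium packer, origin at the centre of its foot.
- thick_mid (a point): Centre of the thick packer: a plain grey plastic slab standing upright in the holder, 16 mm thick (its y), 40 mm wide (its x), 100 mm tall (its z), 50 g. Grip it across the 40 mm width, well above the middle, so that the fingers stay above the holder and above the catch block.
- packer_thick: The same thick packer, origin at the centre of its foot.
- screwdriver: Bystander, not to be disturbed: screwdriver lying on the table, about 200 mm.
- token_pile: Bystander, not to be disturbed: pile of brass tokens, 26 mm across, 16 high; origin at the centre of its underside.
- hinge_leaf: Bystander, not to be disturbed: flat steel hinge leaf, 50 x 70 x 4 mm; origin at the centre of its underside.
- stain_bottle: Bystander, not to be disturbed: white bottle, 56 mm across, 150 high; origin at the centre of its underside.
- scoop_cup: Bystander, not to be disturbed: white plastic cup, 70 mm across, 60 high; origin at the centre of its underside.
- powder_box: Bystander, not to be disturbed: cardboard box 70 x 120 x 90 mm; origin at the centre of its underside.
- filter_frame: Bystander, not to be disturbed: white lint-filter frame, 100 x 140 x 20 mm; origin at the centre of its underside.
Things that resemble listed ones, but are neither listed nor needed, are in the scene too. What is meant by the holder is not blue, turquoise or yellow, and is the larger of those in its own colour.

How it is judged:
By the outcome, as a careful person would: the job done as asked, in the order asked, and still so for the second after the job is handed in, with the robot touching nothing.
It also fails if it takes over 72 s, if anything falls off the work surface, if the arm or the gripper's body presses on something with over 40 N, if the wrist force passes 120 N, or if a joint passes its speed limit or range.

### The arm

A 6-joint arm with a two-finger parallel gripper is mounted at the origin on the work surface. World frame = base frame: x ahead of the robot, y to its left, z up, the work surface at z = 0. Lengths are in m, angles in rad, forces in N, time in s.
With the tool pointing down it reaches from about 0.25 to 0.725 m from the base axis. Payload 9.7 kg.
Tool frame: the origin (TCP) lies on the centre line of the jaws, within the pads' length; the fingertips stand 19 mm ahead of it and the grasp point (between the pads) is the TCP; x points along the fingers, y is the direction in which the jaws open and shut, and the axes are right-handed (so a half turn about x gives the same grasp; the last joint's range is limited). The gripper opens to 85 mm and grips with 20 to 120 N. Pads are 22 mm wide; open, the fingers measure 114 mm over their backs; the gripper's body (76 mm by 85 mm) begins 54 mm behind the grasp point. The pads swing forward as they close: fully open they stand 13 mm farther back than shut.
Start: joints at [1.291, 0.087, 0.176, 1.66, 0, 1.571], TCP at [0.152, 0.529, 0.225] pointing down, gripper open.
Joint ranges: [-3.13, 3.13], [-0.85, 1.81], [-1.15, 1.24], [-2.2, 2.28], [-1.44, 1.52], [-3.14, 3.14]. Speed limits (rad/s): [2.22, 2.22, 2.57, 3.14, 3.14, 3.14].

### API

Orientations are given as a rotation vector (axis times angle).
In Python, from cell import robot, grab_frame, camera_info, search_frame, spot_point gives the robot as it stands. The module is installed in compiled form; this text tells all that it offers.
- The arm moves only by the tool drive_tool, never from a script. Its argument "steps" is one flat list of numbers, 7 for each row, row after row: the shift along the tool's x, y, z in cm, then the turn, a rotation vector about the tool's x, y, z in rad, then the gripper's target within -1 to 1 (shut at 1, half-way at 0, fully open at -1). In form: [tx, ty, tz, wx, wy, wz, grip, tx, ty, tz, wx, wy, wz, grip, ...]. A call has 1 to 5 rows; each row shifts and turns the commanded pose from where the row before left it, along the tool's axes as they then stand; what a row does not reach is not made up. A row lasts 1/12 s, in which the tool goes at most 41.7 mm and 7.16 degrees, less where a joint would pass 70% of its speed; a pose out of reach is approached as far as the arm can. A call is refused whole if a number of a shift passes 4.17 or a number of a turn 0.125, either way. A call with a gripper value outside its range is refused whole. The fingers move at their own pace and stop on an object; "force" is the grip in N (left out, the last holds). Time passes only in rows, so rows that do not move let the fingers close. It gives the time, the measured TCP pose, the force and the opening at its end, in the units of the state.
- robot.observe(): the state, without advancing time (a new reading comes with each control period).
- grab_frame(name): name is "scene" or "top" or "wrist"; returns the picture (384x512x3 uint8, red, green, blue); there is no depth.
- camera_info(name): a dict with "fov_y" (degrees; the focal length in pixels is half the picture's height over the tangent of half this angle, whatever the lens; pixels are square), "cx", "cy" (the principal point, pixels), "k1" (the pictures are not rectified: a ray, as slopes to the right and down, at radius r is drawn at 1 + k1 r^2 times it, then the intrinsics apply), "world_from_camera" (4x4, takes a point from camera to world coordinates); the wrist camera has in their place "T_tool_cam" (4x4, takes a point from camera to tool coordinates, whose origin is the TCP and whose axes are the tool frame's). Camera axes: x right, y down, z forward; pixel columns grow to the right and rows downward; lengths in m; the calibration is good to about 2 mm. A picture is of the moment at which its call begins: read the wrist's pose just before it. camera_info takes no time and is no camera call.
- robot.job_done(): hands the job in, once; it reports no verdict.
Trained networks look in the newest picture that a camera, given by its name, has taken for a name from the list of things; names that differ only in an ending like _2 or _b are one class to them, and where a whole thing is asked for, a point or a joint stands for the part that bears it (a point fixed in the world has none). Each returns a list of dicts, best first, with "score" (0 to 1); they miss things now and then, are a little off and sometimes report something else, mostly with a low value. They report only what shows in the picture. A call takes as long as a camera call. They do not tell look-alikes from the thing itself.
- search_frame(camera, name): "bbox" ([left, top, width, height] in pixels, round what is visible of it).
- spot_point(camera, name): "location" ([row, column] in pixels: a listed point, or the origin of a listed thing).
The state is a dict: "time": time; "joint_positions": joint angles; "joint_vel": joint speeds; "joint_efforts": joint torques, N m; "tcp_pos": TCP position; "tool_rot": TCP orientation; "force": force on the tool from outside, world axes, zero at the start; "moment": the same for the moment, N m; "finger_gap": opening from 0.0 (shut) to 1.0 (fully open).
Only numpy, scipy, OpenCV 4.12 (cv2) and the standard library are available. Lean on these libraries where they do the work, as an engineer would, in place of code of your own. Each camera call takes 0.05 s, during which the arm holds its last target. There are 200 camera calls.

## Working session

There is one attempt and no reset: what is moved stays moved. The work goes in short steps, Python scripts to look and compute and a tool call to move; the robot and the scene stay as the last step left them, time stands still between calls to the robot, and variables do not carry over. Pictures are saved under pics/ and viewed, about 8 in all and at most 12, crops included, and the job is handed in when it is done.

Besides the shell and the picture viewer there is one more tool, called after "Emit:" as a command line: name --argument value ..., lists and objects as JSON in quotes. drive_tool: Moves the arm, as the interface text tells. Its arguments: {"type":"object","properties":{"steps":{"type":"array"},"force":{"type":"number"}},"required":["steps"]}

```bash
mkdir -p pics; cat > h.py <<'E'
import numpy as np, cv2
from cell import robot, grab_frame, camera_info, search_frame, spot_point
from scipy.spatial.transform import Rotation as R
def T_tool():
    s=robot.observe(); T=np.eye(4); T[:3,:3]=R.from_rotvec(s['tool_rot']).as_matrix(); T[:3,3]=s['tcp_pos']; return T
def cam(name,T=None):
    c=camera_info(name)
    W=np.array(c['world_from_camera']) if 'world_from_camera' in c else (T_tool() if T is None else T)@np.array(c['T_tool_cam'])
    f=192/np.tan(np.radians(c['fov_y'])/2)
    return f,c['cx'],c['cy'],c['k1'],W
def ray(C,row,col):
    f,cx,cy,k,W=C; d=np.array([(col-cx)/f,(row-cy)/f]); u=d.copy()
    for _ in range(30): u=d/(1+k*(u@u))
    v=W[:3,:3]@np.array([u[0],u[1],1]); return W[:3,3],v/np.linalg.norm(v)
def onz(C,row,col,z):
    o,v=ray(C,row,col); return o+v*(z-o[2])/v[2]
def proj(C,p):
    f,cx,cy,k,W=C; q=W[:3,:3].T@(np.array(p)-W[:3,3]); u=q[:2]/q[2]; u=u*(1+k*(u@u)); return u[1]*f+cy,u[0]*f+cx
def tri(*rs):
    A=np.zeros((3,3)); b=np.zeros(3)
    for o,v in rs:
        M=np.eye(3)-np.outer(v,v); A+=M; b+=M@o
    p=np.linalg.solve(A,b); return p,[round(1e3*np.linalg.norm((np.eye(3)-np.outer(v,v))@(p-o)),1) for o,v in rs]
def save(im,fn): cv2.imwrite('pics/'+fn,cv2.cvtColor(im,cv2.COLOR_RGB2BGR))
E
python3 - <<'E'
from h import *
np.set_printoptions(precision=3,suppress=True)
s=robot.observe();print(s)
for c in ['scene','top','wrist']:
    im=grab_frame(c); save(im,c+'0.png'); C=cam(c); print(c,C[0],C[1:4],C[4])
    if c=='wrist': continue
    for n in ['strike_foot','block','holder','thin_mid','medium_mid','thick_mid']:
        r=spot_point(c,n); print(n,[(np.round(q['location']),round(q['score'],2)) for q in r[:4]])
E
```

```text
{'time': 0.0, 'joint_positions': array([1.291, 0.088, 0.175, 1.66 , 0.   , 1.571]), 'joint_vel': array([ 0.   ,  0.001, -0.002,  0.001, -0.001,  0.001]), 'joint_efforts': array([ -0.001, -52.038,  46.481,   0.016,  -0.   ,   0.   ]), 'tcp_pos': array([0.152, 0.528, 0.224]), 'tool_rot': array([ 0.219,  1.56 , -0.221]), 'force': array([ 0.371, -0.4  , -0.164]), 'moment': array([ 0.01 ,  0.055, -0.012]), 'finger_gap': 0.9975831285254794}
scene 371.32330366560615 (255.554306198762, 194.02937905415348, -0.11020719600486051) [[ 0.815  0.316 -0.486  0.953]
 [ 0.579 -0.441  0.686 -0.682]
 [ 0.002 -0.84  -0.542  0.62 ]
 [ 0.     0.     0.     1.   ]]
strike_foot [(array([190., 312.]), 0.88)]
block [(array([194., 316.]), 0.67)]
holder [(array([310., 267.]), 0.84), (array([283., 225.]), 0.83), (array([266., 168.]), 0.66), (array([252.,  88.]), 0.59)]
thin_mid [(array([279., 207.]), 0.55)]
medium_mid []
thick_mid [(array([256., 235.]), 0.93)]
top 355.3029114895135 (260.34221160562333, 187.53358265483553, -0.027256121767811104) [[ 0.029 -0.995  0.095  0.401]
 [-0.999 -0.031 -0.012  0.01 ]
 [ 0.015 -0.095 -0.995  1.092]
 [ 0.     0.     0.     1.   ]]
strike_foot [(array([172., 190.]), 0.65)]
block [(array([169., 193.]), 0.91), (array([113., 194.]), 0.24)]
holder [(array([224., 348.]), 0.95), (array([134., 334.]), 0.86), (array([152., 402.]), 0.84), (array([174., 336.]), 0.71)]
thin_mid [(array([171., 357.]), 0.61)]
medium_mid [(array([173., 344.]), 0.44)]
thick_mid []
wrist 306.0107000979758 (258.59066457527155, 194.6976946990172, -0.047727201585537136) [[ 0.278  0.91   0.307  0.072]
 [ 0.961 -0.263 -0.089  0.552]
 [-0.001  0.32  -0.947  0.374]
 [ 0.     0.     0.     1.   ]]
```

```bash
python3 -c "
import cv2,numpy as np
a=cv2.imread('pics/scene0.png');b=cv2.imread('pics/top0.png');cv2.imwrite('pics/both0.png',cv2.resize(np.vstack([a,b]),(400,600)) if 0 else cv2.resize(np.hstack([a,b]),(800,300),interpolation=cv2.INTER_AREA))"
```

```text
(no output)
```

View pics/top0.png

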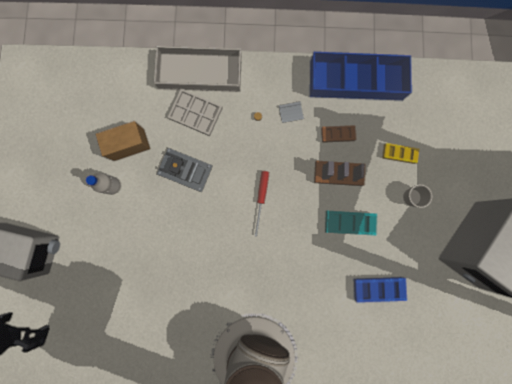

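View pics/scene0.png

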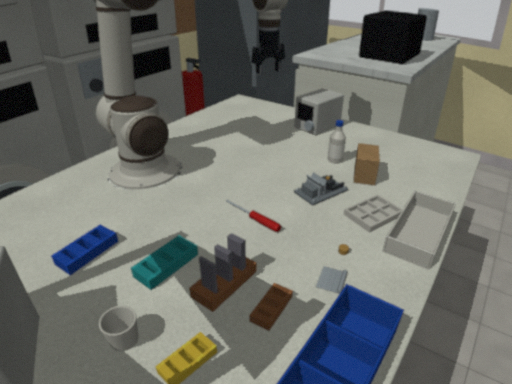

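Top view: candidates for the holder are the blue one (289,381), turquoise (223,351), yellow (153,402), small brown (134,338) and large brown (173,340), which holds three grey slabs. The large brown one fits the description. The block is at (169,185). Next I compute coarse positions and the tool axes.

```bash
cat >> h.py <<'E'
def yawmat(a):  # tool x down, tool y at world yaw a
    x=np.array([0,0,-1.]); y=np.array([np.cos(a),np.sin(a),0]); return np.c_[x,y,np.cross(x,y)]
def go(p,a=None):
    """total shift (cm, tool axes) and turn to reach world p with tool-y yaw a (mod pi)"""
    T=T_tool(); y=T[:3,1]; a0=np.arctan2(y[1],y[0])
    d=T[:3,:3].T@(np.array(p)-T[:3,3])*100
    da=0 if a is None else -(((a-a0)+np.pi/2)%np.pi-np.pi/2)
    tilt=np.degrees(np.arccos(-T[2,0]))
    print('at',T[:3,3].round(4),'yaw %.3f tilt %.2f'%(a0,tilt),'shift cm',d.round(2),'turn wx %.3f'%da)
E
python3 - <<'E'
from h import *
np.set_printoptions(precision=3,suppress=True)
S=cam('scene');Tp=cam('top')
print('foot',tri(ray(S,190,312),ray(Tp,172,190)))
print('foot top z.01',onz(Tp,172,190,.01),'scene',onz(S,190,312,.01))
print('holder',onz(Tp,174,336,.0),onz(Tp,173,340,.03),onz(S,283,225,0))
print('corners top', [onz(Tp,r,c,.03) for r,c in [(161,316),(161,364),(185,364),(185,316)]])
print('blk corners',[onz(Tp,r,c,.02) for r,c in [(150,166),(163,212),(190,207),(173,157)]])
print(T_tool()); print(np.array(camera_info('wrist')['T_tool_cam']))
go([.50,.24,.26]); go([.5,-.235,.26])
for c in ['top']:
  grab_frame(c)
  for n in ['stain_bottle','screwdriver','powder_box','filter_frame','token_pile','hinge_leaf','scoop_cup']:
    r=spot_point(c,n); print(n,[(np.round(q['location']),round(q['score'],2),onz(Tp,*q['location'],0)) for q in r[:2]])
E
```

```text
foot (array([0.541, 0.21 , 0.013]), [np.float64(5.4), np.float64(5.4)])
foot top z.01 [0.546 0.214 0.01 ] scene [0.535 0.21  0.01 ]
holder [ 0.555 -0.237  0.   ] [ 0.555 -0.243  0.03 ] [ 0.556 -0.24   0.   ]
corners top [array([ 0.589, -0.169,  0.03 ]), array([ 0.594, -0.316,  0.03 ]), array([ 0.52 , -0.316,  0.03 ]), array([ 0.516, -0.17 ,  0.03 ])]
blk corners [array([0.61 , 0.288, 0.02 ]), array([0.574, 0.146, 0.02 ]), array([0.492, 0.158, 0.02 ]), array([0.539, 0.312, 0.02 ])]
[[ 0.     0.276  0.961  0.152]
 [ 0.     0.961 -0.276  0.529]
 [-1.     0.    -0.     0.225]
 [ 0.     0.     0.     1.   ]]
[[ 0.001 -0.32   0.947 -0.149]
 [ 1.    -0.001 -0.001  0.   ]
 [ 0.002  0.947  0.32  -0.083]
 [ 0.     0.     0.     1.   ]]
at [0.152 0.529 0.225] yaw 1.291 tilt 0.00 shift cm [ -3.53 -18.13  41.43] turn wx 0.000
at [0.152 0.529 0.225] yaw 1.291 tilt 0.00 shift cm [ -3.53 -63.78  54.55] turn wx 0.000
stain_bottle [(array([187., 112.]), 0.76, array([0.494, 0.455, 0.   ]))]
screwdriver [(array([201., 258.]), 0.78, array([0.465, 0.002, 0.   ])), (array([171., 358.]), 0.69, array([ 0.566, -0.306,  0.   ]))]
powder_box [(array([144., 127.]), 0.83, array([0.631, 0.417, 0.   ]))]
filter_frame []
token_pile []
hinge_leaf [(array([113., 292.]), 0.81, array([ 0.746, -0.097,  0.   ]))]
scoop_cup [(array([197., 410.]), 0.68, array([ 0.491, -0.469,  0.   ]))]
```

```bash
cat >> h.py <<'E'
def plan(p,a=None,n=None,grip=-1,T=None):
    T=T_tool() if T is None else T; R0=T[:3,:3]; a0=np.arctan2(R0[1,1],R0[0,1]); p=np.array(p)
    da=0 if a is None else ((a-a0)+np.pi/2)%np.pi-np.pi/2
    n=n or int(max(np.ceil(np.linalg.norm(p-T[:3,3])/.038),np.ceil(abs(da)/.115),1))
    pos=T[:3,3].copy(); Rk=R0.copy(); rows=[]; err=np.zeros(3)
    for k in range(n):
        d=(p-pos)/(n-k); t=(Rk.T@d*100).round(2); w=round(-da/n,3)
        rows.append([*t,w,0,0,grip]); pos=pos+Rk@t/100; Rk=Rk@R.from_rotvec([w,0,0]).as_matrix()
    for i in range(0,n,5): print(sum([[float(v) if v%1 else int(v) for v in r] for r in rows[i:i+5]],[]))
    E=np.eye(4);E[:3,:3]=Rk;E[:3,3]=pos;return E
E
python3 -c "
from h import *
plan([.555,.247,.25],-.24)"
```

```text
[-0.18, -1.14, 3.32, 0.109, 0, 0, -1, -0.18, -0.77, 3.43, 0.109, 0, 0, -1, -0.18, -0.39, 3.49, 0.109, 0, 0, -1, -0.18, -0.01, 3.51, 0.109, 0, 0, -1, -0.18, 0.37, 3.49, 0.109, 0, 0, -1]
[-0.18, 0.75, 3.43, 0.109, 0, 0, -1, -0.18, 1.12, 3.33, 0.109, 0, 0, -1, -0.18, 1.47, 3.19, 0.109, 0, 0, -1, -0.18, 1.81, 3.01, 0.109, 0, 0, -1, -0.18, 2.13, 2.79, 0.109, 0, 0, -1]
[-0.18, 2.42, 2.55, 0.109, 0, 0, -1, -0.18, 2.68, 2.27, 0.109, 0, 0, -1, -0.19, 2.92, 1.96, 0.109, 0, 0, -1, -0.18, 3.11, 1.63, 0.109, 0, 0, -1]
```

Emit:
drive_tool --steps '[-0.2,-1.14,3.32,0.109,0,0,-1,-0.2,-0.77,3.43,0.109,0,0,-1,-0.2,-0.4,3.5,0.109,0,0,-1,-0.2,0,3.5,0.109,0,0,-1,-0.2,0.37,3.5,0.109,0,0,-1]'

```text
time: 1.57
tcp_pos: [0.2969, 0.4269, 0.2349]
tool_rot: [0.648, 1.472, -0.648]
force: [0.4, -0.4, -0.1]
finger_gap: 1.002
```

Emit:
drive_tool --steps '[-0.2,0.75,3.43,0.109,0,0,-1,-0.2,1.12,3.33,0.109,0,0,-1,-0.2,1.47,3.19,0.109,0,0,-1,-0.2,1.81,3.0,0.109,0,0,-1,-0.2,2.13,2.8,0.109,0,0,-1]'

```text
time: 1.98
tcp_pos: [0.4411, 0.3262, 0.2449]
tool_rot: [1.064, 1.295, -1.064]
force: [-0.5, 0.3, 1.5]
finger_gap: 1.005
```

Emit:
drive_tool --steps '[-0.2,2.42,2.55,0.109,0,0,-1,-0.2,2.68,2.27,0.109,0,0,-1,-0.2,2.92,1.96,0.109,0,0,-1,-0.2,3.1,1.63,0.109,0,0,-1,0,0,0,0,0,0,-1]'

```text
time: 2.4
tcp_pos: [0.5588, 0.2435, 0.2516]
tool_rot: [1.387, 1.082, -1.388]
force: [-0.1, 0.5, 0.2]
finger_gap: 1.0
```

```bash
python3 - <<'E'
from h import *
np.set_printoptions(precision=4,suppress=True)
s=robot.observe();print(s['joint_positions'],s['time'],s['force'])
go([.555,.247,.25],-.24)
T=T_tool(); np.save('Tw1.npy',T); im=grab_frame('wrist'); save(im,'w1.png'); C=cam('wrist',T)
for n in ['strike_foot','block','catch']:
    try: print(n,[(q['location'],round(q['score'],2),onz(C,*q['location'],.01)) for q in spot_point('wrist',n)[:3]])
    except Exception as e: print(n,e)
save(cv2.resize(im,(800,600),interpolation=cv2.INTER_CUBIC),'w1b.png')
E
```

```text
[ 0.4115  0.2497  0.4139  1.7354 -0.0013  2.2281] 2.4 [-0.0524  0.4794  0.2354]
at [0.5588 0.2435 0.2516] yaw -0.246 tilt 0.08 shift cm [ 0.16 -0.46 -0.25] turn wx -0.006
strike_foot [([189.9, 258.2], 0.92, array([0.547 , 0.2016, 0.01  ]))]
block [([186.8, 254.6], 0.58, array([0.5434, 0.207 , 0.01  ]))]
catch it knows: block, filter_frame, hinge_leaf, holder, medium_mid, packer_medium, packer_thick, packer_thin, powder_box, scoop_cup, screwdriver, stain_bottle, strike_foot, thick_mid, thin_mid, token_pile
```

View pics/w1b.png

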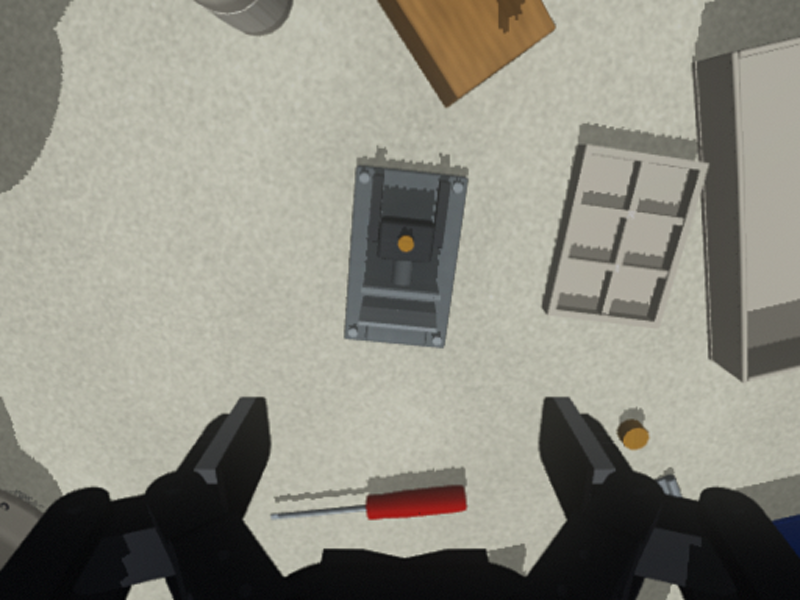

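```bash
python3 -c "
from h import *
plan([.523,.129,.12],-.31,n=5)"
```

```text
[2.65, -0.07, 2.44, 0.015, 0, 0, -1, 2.65, -0.04, 2.44, 0.015, 0, 0, -1, 2.65, 0, 2.44, 0.015, 0, 0, -1, 2.64, 0.04, 2.44, 0.015, 0, 0, -1, 2.65, 0.07, 2.44, 0.015, 0, 0, -1]
```

Emit:
drive_tool --steps '[2.65,0,2.44,0.015,0,0,-1,2.65,0,2.44,0.015,0,0,-1,2.65,0,2.44,0.015,0,0,-1,2.65,0,2.44,0.015,0,0,-1,2.65,0,2.44,0.015,0,0,-1]'

```text
time: 2.97
tcp_pos: [0.5216, 0.1294, 0.1193]
tool_rot: [1.433, 1.048, -1.431]
force: [0.7, 0.9, 0.6]
finger_gap: 1.005
```

Emit:
drive_tool --steps '[0,0,0,0,0,0,-1,0,0,0,0,0,0,-1]'

```text
time: 3.13
tcp_pos: [0.5211, 0.1292, 0.1192]
tool_rot: [1.432, 1.048, -1.435]
force: [0.5, 0.7, 1.0]
finger_gap: 1.002
```

```bash
python3 - <<'E'
from h import *
np.set_printoptions(precision=4,suppress=True)
go([.523,.129,.12],-.31)
T=T_tool(); np.save('Tw2.npy',T); im=grab_frame('wrist'); save(im,'w2.png'); C=cam('wrist',T)
for n in ['strike_foot','block']:
    print(n,[(q['location'],round(q['score'],2),onz(C,*q['location'],.01)) for q in spot_point('wrist',n)[:3]])
r,c=map(int,proj(C,[.548,.208,.05])); print('nadir-ish',r,c)
r0=max(r-75,0);c0=max(c-100,0);print(r0,c0)
save(cv2.resize(im[r0:r0+150,c0:c0+200],(800,600),interpolation=cv2.INTER_CUBIC),'w2b.png')
E
```

```text
at [0.5211 0.1292 0.1192] yaw -0.309 tilt 0.13 shift cm [-0.08  0.18 -0.04] turn wx 0.001
strike_foot [([99.5, 260.0], 0.61, array([0.5446, 0.2017, 0.01  ])), ([98.0, 256.9], 0.17, array([0.5426, 0.2036, 0.01  ]))]
block [([96.5, 256.4], 0.83, array([0.5426, 0.2048, 0.01  ]))]
nadir-ish 90 262
15 162
```

View pics/w2b.png

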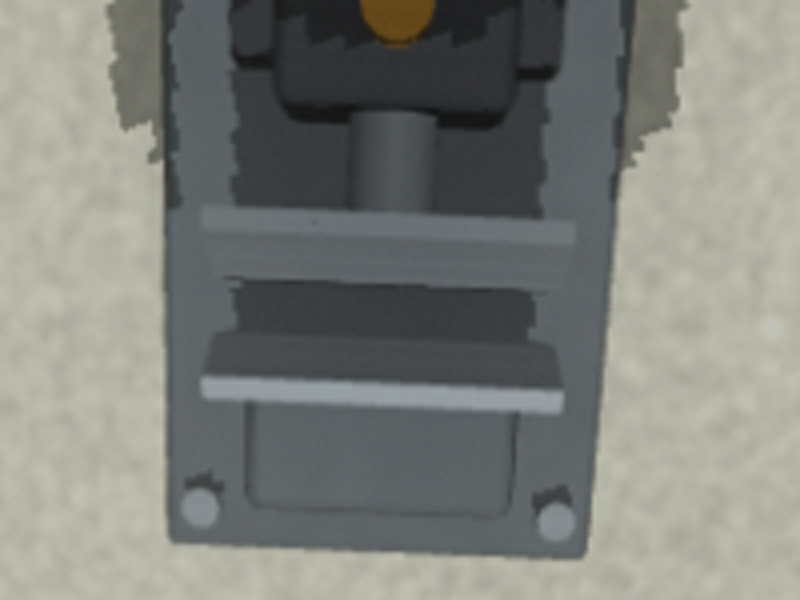

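```bash
python3 - <<'E'
from h import *
np.set_printoptions(precision=4,suppress=True)
T=np.load('Tw2.npy');C=cam('wrist',T); im=cv2.imread('pics/w2.png')
g=cv2.cvtColor(im,cv2.COLOR_BGR2GRAY)
print(C[4][:3,3])
q=lambda r,c,z: onz(C,15+r/4,162+c/4,z)
SL=q(377,205,.06),q(390,560,.06); CL=q(232,205,.06),q(245,573,.06)
SF=q(334,225,.044),q(346,550,.044); CF=q(278,228,.044),q(290,545,.044)
for n,(a,b) in dict(strikelip=SL,catchlip=CL,SF=SF,CF=CF).items():
    d=b-a; print(n,a,b,'len',np.linalg.norm(d),'yaw',np.arctan2(d[1],d[0]))
yaw=np.arctan2(*(SL[1]-SL[0])[1::-1]); 
yaw=-.34
ny=np.array([-np.sin(yaw),np.cos(yaw)])
f=lambda P: [float(np.round(p[:2]@ny*1e3,2)) for p in P]
print([f(P) for P in (SL,CL,SF,CF)])
print('cols crop at x, gray profiles'); 
for c in (215,235,258,280): print(c,g[65:125,c-3 if c>0 else 0:c+3].mean(1).round().astype(int).tolist())
E
```

```text
[0.5463 0.2081 0.2681]
strikelip [0.5137 0.2066 0.06  ] [0.5689 0.1867 0.06  ] len 0.05860876006124682 yaw -0.3461837317542362
catchlip [0.5215 0.2277 0.06  ] [0.5769 0.2079 0.06  ] len 0.05878497151535342 yaw -0.34411078170859927
SF [0.5171 0.2122 0.044 ] [0.5709 0.1928 0.044 ] len 0.057189897025506184 yaw -0.3461436894500428
CF [0.5208 0.2209 0.044 ] [0.5726 0.2022 0.044 ] len 0.05507486427752925 yaw -0.34678420342796246
[[366.05, 365.69], [388.58, 388.34], [372.54, 372.19], [381.92, 381.55]]
cols crop at x, gray profiles
215 [98, 106, 113, 114, 114, 114, 114, 107, 101, 100, 101, 101, 101, 102, 102, 101, 100, 100, 100, 98, 98, 98, 99, 98, 99, 100, 99, 100, 100, 100, 100, 100, 98, 90, 88, 87, 87, 86, 85, 83, 82, 81, 80, 92, 126, 152, 151, 149, 148, 130, 105, 99, 99, 99, 100, 99, 100, 100, 101, 101]
235 [59, 63, 98, 113, 114, 113, 112, 113, 103, 97, 98, 100, 99, 100, 101, 100, 100, 99, 102, 98, 56, 60, 61, 61, 61, 62, 62, 62, 62, 62, 62, 62, 62, 66, 75, 74, 73, 75, 75, 75, 74, 74, 72, 74, 98, 137, 156, 156, 156, 154, 129, 98, 97, 97, 97, 98, 98, 98, 98, 98]
258 [80, 80, 82, 103, 111, 111, 111, 112, 112, 101, 96, 96, 98, 97, 98, 100, 99, 98, 98, 101, 94, 54, 57, 59, 60, 58, 60, 60, 59, 61, 60, 60, 60, 60, 66, 74, 72, 72, 72, 73, 73, 73, 72, 71, 72, 100, 140, 156, 157, 156, 154, 126, 97, 95, 96, 96, 96, 96, 96, 96]
280 [60, 59, 58, 63, 100, 112, 112, 112, 113, 112, 101, 96, 98, 97, 97, 100, 100, 99, 98, 98, 101, 94, 55, 58, 60, 59, 60, 60, 60, 60, 61, 60, 61, 61, 61, 67, 74, 74, 72, 73, 74, 74, 73, 72, 72, 74, 104, 143, 157, 157, 156, 152, 123, 96, 95, 96, 97, 96, 97, 96]
```

The block close-up shows strike lip (crop 377–390), catch lip (232–245) and the dark gap floor between rows 285 and 338. The gap centre is about (.545, .207), yaw −.345, width roughly 9–10 mm. Next I look at the holder.

```bash
python3 -c "
from h import *
plan([.555,-.323,.22],0.0)"
```

```text
[-0.76, 1.29, 3.25, -0.024, 0, 0, -1, -0.76, 1.21, 3.28, -0.024, 0, 0, -1, -0.76, 1.13, 3.31, -0.024, 0, 0, -1, -0.75, 1.05, 3.34, -0.024, 0, 0, -1, -0.76, 0.97, 3.36, -0.024, 0, 0, -1]
[-0.75, 0.89, 3.38, -0.024, 0, 0, -1, -0.76, 0.81, 3.4, -0.024, 0, 0, -1, -0.75, 0.73, 3.42, -0.024, 0, 0, -1, -0.76, 0.64, 3.44, -0.024, 0, 0, -1, -0.75, 0.56, 3.45, -0.024, 0, 0, -1]
[-0.76, 0.48, 3.46, -0.024, 0, 0, -1, -0.75, 0.4, 3.48, -0.024, 0, 0, -1, -0.76, 0.31, 3.48, -0.024, 0, 0, -1]
```

Emit:
drive_tool --steps '[-0.9,1.29,3.25,-0.024,0,0,-1,-0.9,1.2,3.3,-0.024,0,0,-1,-0.9,1.1,3.3,-0.024,0,0,-1,-0.9,1.05,3.34,-0.024,0,0,-1,-0.9,0.97,3.36,-0.024,0,0,-1]'

```text
time: 3.7
tcp_pos: [0.5354, -0.0457, 0.1674]
tool_rot: [1.347, 1.113, -1.343]
force: [1.2, -0.4, 1.0]
finger_gap: 1.0
```

Emit:
drive_tool --steps '[-0.9,0.89,3.4,-0.024,0,0,-1,-0.9,0.8,3.4,-0.024,0,0,-1,-0.75,0.73,3.42,-0.024,0,0,-1,-0.75,0.64,3.44,-0.024,0,0,-1,-0.75,0.56,3.45,-0.024,0,0,-1]'

```text
time: 4.12
tcp_pos: [0.5472, -0.2209, 0.2077]
tool_rot: [1.259, 1.174, -1.257]
force: [1.0, 0.1, 0.1]
finger_gap: 0.999
```

Emit:
drive_tool --steps '[-0.6,0.5,3.46,-0.024,0,0,-1,-0.4,0.4,3.48,-0.024,0,0,-1,-0.4,0.3,3.48,-0.024,0,0,-1,0,0,0,0,0,0,-1,0,0,0,0,0,0,-1]'

```text
time: 4.53
tcp_pos: [0.5542, -0.3256, 0.2202]
tool_rot: [1.209, 1.208, -1.208]
force: [1.0, 0.1, -0.4]
finger_gap: 0.998
```

```bash
python3 - <<'E'
from h import *
np.set_printoptions(precision=4,suppress=True)
go([.555,-.323,.22],0)
T=T_tool(); np.save('Tw3.npy',T); im=grab_frame('wrist'); save(im,'w3.png'); C=cam('wrist',T)
for n,z in [('holder',0),('thin_mid',.055),('medium_mid',.055),('thick_mid',.055)]:
    print(n,[(q['location'],round(q['score'],2),onz(C,*q['location'],z)) for q in spot_point('wrist',n)[:3]])
r,c=map(int,proj(C,[.555,-.24,.06])); print('nadir-ish',r,c)
r0=max(r-90,0);c0=max(c-120,0);print(r0,c0)
save(cv2.resize(im[r0:r0+180,c0:c0+240],(800,600),interpolation=cv2.INTER_CUBIC),'w3b.png')
E
```

```text
at [ 0.5542 -0.3256  0.2202] yaw 0.001 tilt 0.07 shift cm [ 0.02  0.08 -0.26] turn wx 0.001
holder [([243.3, 312.3], 0.83, array([ 0.6261, -0.4376, -0.    ])), ([92.9, 263.0], 0.77, array([ 0.5587, -0.2445,  0.    ])), ([123.5, 134.1], 0.64, array([ 0.4051, -0.2785,  0.    ]))]
thin_mid [([141.2, 258.3], 0.58, array([ 0.5533, -0.2916,  0.055 ]))]
medium_mid []
thick_mid [([45.6, 262.8], 0.7, array([ 0.5576, -0.2015,  0.055 ]))]
nadir-ish 88 260
0 140
```

View pics/w3b.png

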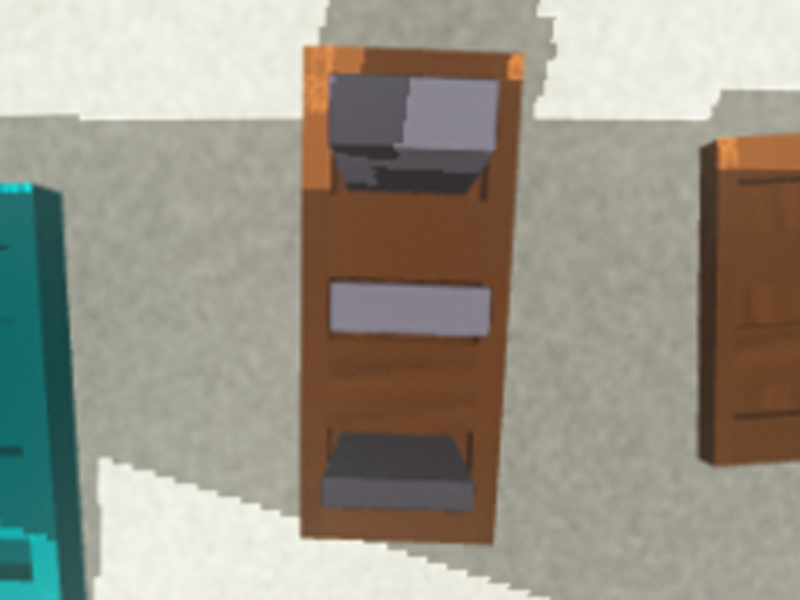

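```bash
python3 - <<'E'
from h import *
np.set_printoptions(precision=4,suppress=True)
T=np.load('Tw3.npy');C=cam('wrist',T);s=800/240
q=lambda x,y,z: onz(C,y/s,140+x/s,z)
H=np.array([q(*p,.03) for p in [(303,46),(524,53),(493,545),(300,538)]])
print('holder c',H.mean(0),'sides',np.linalg.norm(np.diff(H,axis=0,append=H[:1]),axis=1), 'yaw',np.arctan2(*(H[1]-H[0])[1::-1]),np.arctan2(*(H[2]-H[3])[1::-1]), 'y-axis yaw-90',np.arctan2(*(H[0]-H[3])[1::-1])-np.pi/2,np.arctan2(*(H[1]-H[2])[1::-1])-np.pi/2)
for n,P in dict(thin=[(323,475),(472,482),(472,510),(322,504)],med=[(331,282),(490,288),(490,335),(330,330)],thick=[(330,74),(498,80),(497,152),(330,146)]).items():
    K=np.array([q(*p,.105) for p in P]); print(n,K.mean(0),np.linalg.norm(np.diff(K,axis=0,append=K[:1]),axis=1),np.arctan2(*(K[1]-K[0])[1::-1]))
E
```

```text
holder c [ 0.5565 -0.2447  0.03  ] sides [0.0657 0.15   0.0656 0.1494] yaw -0.028326471583900892 -0.03753803240851307 y-axis yaw-90 -0.033409386311912925 -0.034401351044445416
thin [ 0.5541 -0.2896  0.105 ] [0.0387 0.0074 0.0393 0.0076] -0.04754308697415131
med [ 0.5573 -0.2438  0.105 ] [0.039  0.0111 0.0398 0.0114] -0.03596998817876378
thick [ 0.558  -0.1996  0.105 ] [0.0391 0.0156 0.0396 0.0155] -0.03216987828835958
```

Crop: thick packer's top at y 74–150, medium at 282–335, thin at 475–508 in the large brown holder (small brown look-alike on the right, turquoise on the left); widths 38.7 and thicknesses 7.4/11.2/15.5 mm confirm the 105 mm top height. I go above the thin packer and check with a second view.

```bash
python3 -c "
from h import *
plan([.554,-.2896,.15],-.036,n=5)"
```

```text
[1.41, 0.01, -0.67, 0.008, 0, 0, -1, 1.41, 0, -0.67, 0.008, 0, 0, -1, 1.4, 0, -0.67, 0.008, 0, 0, -1, 1.41, -0.01, -0.67, 0.008, 0, 0, -1, 1.4, -0.01, -0.67, 0.008, 0, 0, -1]
```

Emit:
drive_tool --steps '[1.4,0,-0.67,0.008,0,0,-1,1.4,0,-0.67,0.008,0,0,-1,1.4,0,-0.67,0.008,0,0,-1,1.4,0,-0.67,0.008,0,0,-1,1.4,0,-0.67,0.008,0,0,-1]'

```text
time: 5.2
tcp_pos: [0.5538, -0.2896, 0.1495]
tool_rot: [1.237, 1.191, -1.236]
force: [-0.1, 0.1, 0.2]
finger_gap: 1.0
```

Emit:
drive_tool --steps '[0,0,0,0,0,0,-0.7,0,0,0,0,0,0,-0.7,0,0,0,0,0,0,-0.7]'

```text
time: 5.45
tcp_pos: [0.554, -0.2908, 0.151]
tool_rot: [1.236, 1.19, -1.236]
force: [-1.3, -0.4, -0.1]
finger_gap: 0.846
```

```bash
python3 - <<'E'
from h import *
np.set_printoptions(precision=4,suppress=True)
go([.554,-.2896,.15],-.036)
T=T_tool(); np.save('Tw4.npy',T); im=grab_frame('wrist'); save(im,'w4.png'); C=cam('wrist',T)
go([.554,-.2896,.15],-.036); im2=grab_frame('wrist'); print(T_tool()[:3,3])
r,c=map(int,proj(C,[.554,-.2896,.105])); print('thin top at',r,c, robot.observe()['force'])
r0=max(r-75,0);r0=min(r0,384-150);c0=max(c-100,0);print(r0,c0)
save(cv2.resize(im[r0:r0+150,c0:c0+200],(800,600),interpolation=cv2.INTER_CUBIC),'w4b.png')
E
```

```text
at [ 0.554  -0.2908  0.151 ] yaw -0.037 tilt 0.08 shift cm [ 0.1  -0.01 -0.12] turn wx -0.001
at [ 0.5541 -0.2911  0.1512] yaw -0.037 tilt 0.11 shift cm [ 0.11 -0.02 -0.15] turn wx -0.001
[ 0.5541 -0.2913  0.151 ]
thin top at 215 259 [-0.3051  0.8921  0.0458]
140 159
```

View pics/w4b.png

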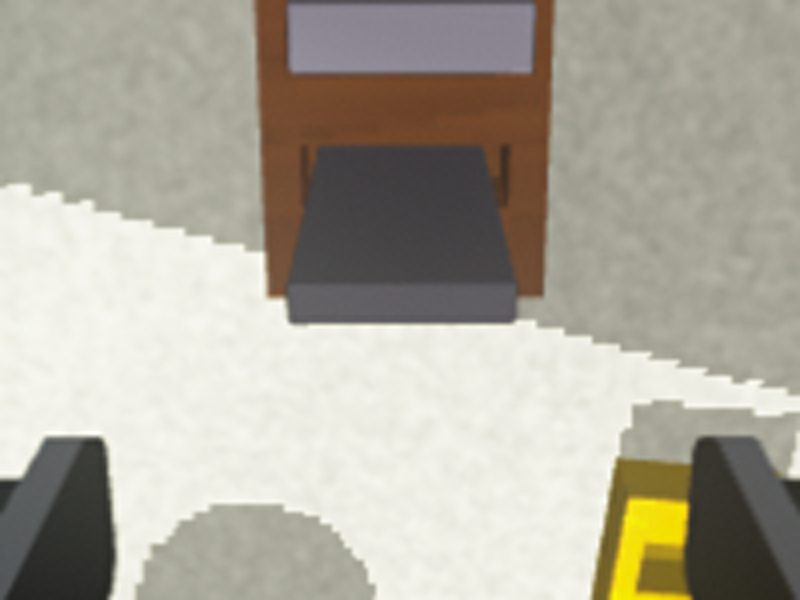

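```bash
python3 - <<'E'
from h import *
np.set_printoptions(precision=4,suppress=True)
A=cam('wrist',np.load('Tw3.npy'));B=cam('wrist',np.load('Tw4.npy'));s=800/240
P=[(323,475),(472,482),(472,510),(322,504)];Q=[(289,284),(517,284),(517,322),(289,322)]
t=np.array([tri(ray(A,p[1]/s,140+p[0]/s),ray(B,140+q[1]/4,159+q[0]/4))[0] for p,q in zip(P,Q)]);print(t,t.mean(0))
K=np.array([onz(B,140+q[1]/4,159+q[0]/4,.105) for q in Q]);print(K.mean(0))
plan([.5535,-.2895,.087],-.037,n=5,grip=-.5)
E
```

```text
[[ 0.535  -0.2847  0.1065]
 [ 0.5737 -0.2868  0.1052]
 [ 0.5738 -0.2943  0.1041]
 [ 0.5343 -0.2926  0.1044]] [ 0.5542 -0.2896  0.105 ]
[ 0.5542 -0.2896  0.105 ]
[1.28, -0.01, -0.04, 0, 0, 0, -0.5, 1.28, -0.02, -0.04, 0, 0, 0, -0.5, 1.28, -0.01, -0.03, 0, 0, 0, -0.5, 1.28, -0.02, -0.04, 0, 0, 0, -0.5, 1.28, -0.01, -0.03, 0, 0, 0, -0.5]
```

Two views give the thin packer's top centre at (.554, −.290, .105), matching the text. I descend and grip.

Emit:
drive_tool --steps '[1.28,0,-0.03,0,0,0,-0.5,1.28,0,-0.03,0,0,0,-0.5,1.28,0,-0.03,0,0,0,-0.5,1.28,0,-0.03,0,0,0,-0.5,1.28,0,-0.03,0,0,0,-0.5]'

```text
time: 5.97
tcp_pos: [0.5535, -0.2895, 0.0842]
tool_rot: [1.237, 1.192, -1.238]
force: [-0.3, -0.1, -0.2]
finger_gap: 0.752
```

Emit:
drive_tool --steps '[0,0,0,0,0,0,0,0,0,0,0,0,0,0.1,0,0,0,0,0,0,0.3,0,0,0,0,0,0,0.5,0,0,0,0,0,0,0.5]' --force 40

```text
time: 6.38
tcp_pos: [0.5541, -0.2897, 0.0865]
tool_rot: [1.237, 1.19, -1.237]
force: [0.7, 0.8, -0.4]
finger_gap: 0.448
```

Emit:
drive_tool --steps '[0,0,0,0,0,0,0.5,0,0,0,0,0,0,0.5]'

```text
time: 6.55
tcp_pos: [0.5539, -0.2896, 0.0861]
tool_rot: [1.237, 1.19, -1.237]
force: [0.4, 0.6, 0.5]
finger_gap: 0.45
```

```bash
python3 - <<'E'
from h import *
go([.5542,-.2896,.087],-.037); s=robot.observe(); print(s['force'],s['finger_gap'],s['time'])
T=T_tool(); p=T[:3,3]+[0,0,.12]
E
```

```text
at [ 0.5539 -0.2896  0.0861] yaw -0.038 tilt 0.03 shift cm [-0.09  0.03  0.  ] turn wx -0.001
[0.37045225 0.60607214 0.54299879] 0.4497398983265919 6.55
```

```bash
python3 - <<'E'
from h import *
T=T_tool(); T=plan(T[:3,3]+[0,0,.13],None,n=5,grip=.5); T=plan([.5453,.2072,.19],-.345,n=15,grip=.5,T=T)
E
```

```text
[-2.6, 0, 0, 0, 0, 0, 0.5, -2.6, 0, 0, 0, 0, 0, 0.5, -2.6, 0, 0, 0, 0, 0, 0.5, -2.6, 0, 0, 0, 0, 0, 0.5, -2.6, 0.01, 0, 0, 0, 0, 0.5]
[0.17, -0.18, -3.31, 0.02, 0, 0, 0.5, 0.17, -0.25, -3.3, 0.02, 0, 0, 0.5, 0.17, -0.32, -3.3, 0.02, 0, 0, 0.5, 0.17, -0.38, -3.29, 0.02, 0, 0, 0.5, 0.17, -0.45, -3.28, 0.02, 0, 0, 0.5]
[0.17, -0.51, -3.27, 0.02, 0, 0, 0.5, 0.17, -0.58, -3.26, 0.02, 0, 0, 0.5, 0.18, -0.64, -3.25, 0.02, 0, 0, 0.5, 0.17, -0.71, -3.24, 0.02, 0, 0, 0.5, 0.18, -0.77, -3.22, 0.02, 0, 0, 0.5]
[0.17, -0.84, -3.2, 0.02, 0, 0, 0.5, 0.18, -0.9, -3.19, 0.02, 0, 0, 0.5, 0.17, -0.96, -3.17, 0.02, 0, 0, 0.5, 0.18, -1.03, -3.15, 0.02, 0, 0, 0.5, 0.17, -1.09, -3.13, 0.02, 0, 0, 0.5]
```

Emit:
drive_tool --steps '[-2.0,0,0,0,0,0,0.5,-2.8,0,0,0,0,0,0.5,-2.8,0,0,0,0,0,0.5,-2.8,0,0,0,0,0,0.5,-2.6,0,0,0,0,0,0.5]'

```text
time: 6.97
tcp_pos: [0.5536, -0.2894, 0.2176]
tool_rot: [1.237, 1.19, -1.237]
force: [0.4, -0.0, -0.4]
finger_gap: 0.451
```

Emit:
drive_tool --steps '[0.17,-0.2,-3.3,0.02,0,0,0.5,0.17,-0.25,-3.3,0.02,0,0,0.5,0.17,-0.3,-3.3,0.02,0,0,0.5,0.17,-0.38,-3.3,0.02,0,0,0.5,0.17,-0.45,-3.3,0.02,0,0,0.5]'

```text
time: 7.38
tcp_pos: [0.5506, -0.1224, 0.2074]
tool_rot: [1.311, 1.14, -1.311]
force: [0.6, 0.0, -1.0]
finger_gap: 0.457
```

Emit:
drive_tool --steps '[0.17,-0.5,-3.27,0.02,0,0,0.5,0.17,-0.6,-3.26,0.02,0,0,0.5,0.17,-0.64,-3.25,0.02,0,0,0.5,0.17,-0.7,-3.24,0.02,0,0,0.5,0.17,-0.77,-3.22,0.02,0,0,0.5]'

```text
time: 7.8
tcp_pos: [0.5477, 0.0434, 0.199]
tool_rot: [1.383, 1.086, -1.383]
force: [-0.3, 0.5, -0.3]
finger_gap: 0.45
```

Emit:
drive_tool --steps '[0.17,-0.84,-3.2,0.02,0,0,0.5,0.17,-0.9,-3.19,0.02,0,0,0.5,0.17,-0.96,-3.17,0.02,0,0,0.5,0.17,-1.03,-3.15,0.02,0,0,0.5,0.17,-1.1,-3.13,0.02,0,0,0.5]'

```text
time: 8.22
tcp_pos: [0.5447, 0.2092, 0.1904]
tool_rot: [1.455, 1.029, -1.454]
force: [1.0, 0.7, -0.2]
finger_gap: 0.447
```

Emit:
drive_tool --steps '[0,0,0,0,0,0,0.5,0,0,0,0,0,0,0.5,0,0,0,0,0,0,0.5]'

```text
time: 8.47
tcp_pos: [0.5449, 0.2074, 0.1903]
tool_rot: [1.453, 1.03, -1.453]
force: [-0.6, -0.6, -0.4]
finger_gap: 0.45
```

```bash
python3 - <<'E'
from h import *
go([.5453,.2072,.165],-.345); s=robot.observe(); print(s['force'],s['finger_gap'],s['time'])
plan([.5453,.2072,.160],-.345,n=2,grip=.5)
E
```

```text
at [0.5449 0.2074 0.1903] yaw -0.337 tilt 0.02 shift cm [2.53 0.04 0.01] turn wx 0.008
[-0.55736813 -0.6354643  -0.3596507 ] 0.44970447495271526 8.4667
[1.51, 0.02, 0, 0.004, 0, 0, 0.5, 1.52, 0.02, 0.01, 0.004, 0, 0, 0.5]
```

Emit:
drive_tool --steps '[2.0,0.02,0,0.008,0,0,0.5,1.5,0.02,0,0,0,0,0.5,0.5,0,0,0,0,0,0.5,0,0,0,0,0,0.5,0,0,0,0,0,0.5]'

```text
invalid input
```

```bash
python3 - <<'E'
from h import *
go([.5453,.2072,.091],-.345)
T=T_tool(); np.save('Tw5.npy',T); im=grab_frame('wrist'); save(im,'w5.png'); C=cam('wrist',T)
r,c=map(int,proj(C,[.545,.207,.08])); r0=min(r-75,234);c0=c-100; print(r0,c0,robot.observe()['force'])
save(cv2.resize(im[r0:r0+150,c0:c0+200],(800,600),interpolation=cv2.INTER_CUBIC),'w5b.png')
E
```

```text
at [0.5449 0.2074 0.1903] yaw -0.337 tilt 0.02 shift cm [9.93 0.04 0.01] turn wx 0.008
114 159 [-0.32454818  0.96189762  0.61880879]
```

View pics/w5b.png

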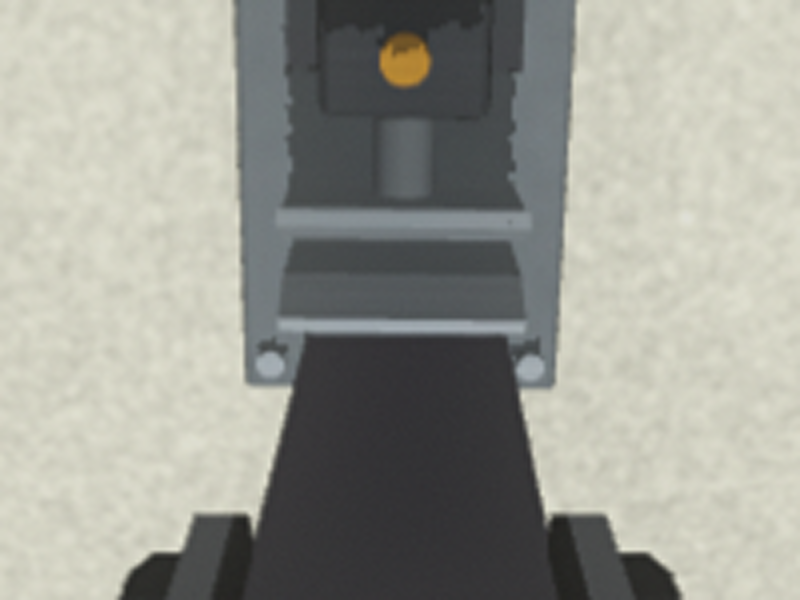

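```bash
python3 - <<'E'
from h import *
np.set_printoptions(precision=4,suppress=True)
C=cam('wrist',np.load('Tw5.npy')); n=np.array([np.sin(.345),np.cos(.345),0]);t=np.array([np.cos(.345),-np.sin(.345),0])
q=lambda x,y,z: onz(C,114+y/4,159+x/4,z)
for nm,p in dict(foot=q(405,335,.1093),catchlip=q(404,229,.06),striketop=q(404,320,.06),footL=q(303,335,.1093),footR=q(507,335,.1093),lipL=q(277,219,.06),lipR=q(531,219,.06)).items(): print(nm,p,'n %.1f t %.1f'%(p@n*1e3,p@t*1e3))
print('tcp',T_tool()[:3,3]@n*1e3)
E
```

```text
foot [0.5462 0.2091 0.1093] n 381.5 t 443.3
catchlip [0.5492 0.2177 0.06  ] n 390.6 t 443.2
striketop [0.5417 0.1964 0.06  ] n 368.0 t 443.4
footL [0.527  0.2158 0.1093] n 381.4 t 423.0
footR [0.5654 0.2023 0.1093] n 381.6 t 463.6
lipL [0.5219 0.2298 0.06  ] n 392.8 t 413.4
lipR [0.5781 0.2101 0.06  ] n 393.2 t 473.0
tcp 379.04970168470373
```

Emit:
drive_tool --steps '[2.0,0,0,0.008,0,0,0.5,1.5,0,0,0,0,0,0.5,0,0,0,0,0,0,0.5,0,0,0,0,0,0,0.5]'

```text
time: 8.85
tcp_pos: [0.5448, 0.2063, 0.1551]
tool_rot: [1.459, 1.025, -1.461]
force: [0.4, -0.6, -0.6]
finger_gap: 0.448
```

Emit:
drive_tool --steps '[0.5,0,-0.2,0,0,0,0.5,0.8,0,0,0,0,0,0.5,0.7,0,0,0,0,0,0.5]'

```text
time: 9.1
tcp_pos: [0.5461, 0.2094, 0.1353]
tool_rot: [1.461, 1.025, -1.458]
force: [0.4, 0.7, -0.8]
finger_gap: 0.448
```

Emit:
drive_tool --steps '[0.6,0,0,0,0,0,0.5,0.6,0,0,0,0,0,0.5]'

```text
time: 9.27
tcp_pos: [0.5456, 0.2093, 0.1224]
tool_rot: [1.459, 1.025, -1.46]
force: [0.8, 0.9, -0.7]
finger_gap: 0.448
```

```bash
python3 - <<'E'
from h import *
go([.5453,.2072,.091],-.345); s=robot.observe(); print(s['force'],s['moment'],s['finger_gap'])
E
```

```text
at [0.5456 0.2093 0.1224] yaw -0.346 tilt 0.02 shift cm [3.14 0.05 0.21] turn wx -0.001
[ 0.78396218  0.9435512  -0.72245562] [-0.0246683   0.05090061 -0.00538308] 0.4484616065319692
```

Emit:
drive_tool --steps '[0.5,0,0.06,0,0,0,0.5,0.5,0,0,0,0,0,0.5]'

```text
time: 9.43
tcp_pos: [0.5453, 0.2088, 0.1126]
tool_rot: [1.459, 1.025, -1.46]
force: [-0.1, 0.1, -0.8]
finger_gap: 0.454
```

Emit:
drive_tool --steps '[0.5,0,0,0,0,0,0.5,0.5,0,0,0,0,0,0.5]'

```text
time: 9.6
tcp_pos: [0.5455, 0.2088, 0.1027]
tool_rot: [1.459, 1.025, -1.459]
force: [0.3, -0.1, -0.3]
finger_gap: 0.448
```

Emit:
drive_tool --steps '[0.4,0,0,0,0,0,0.5,0.3,0,0,0,0,0,0.5]'

```text
time: 9.77
tcp_pos: [0.5454, 0.2088, 0.0956]
tool_rot: [1.459, 1.025, -1.46]
force: [0.5, 0.9, -0.6]
finger_gap: 0.448
```

```bash
python3 - <<'E'
from h import *
go([.5453,.2072,.091],-.345); s=robot.observe(); print(s['force'],s['moment'],s['finger_gap'])
E
```

```text
at [0.5454 0.2088 0.0956] yaw -0.346 tilt 0.02 shift cm [0.46 0.05 0.15] turn wx -0.001
[ 0.52521729  0.94785882 -0.61901887] [ 0.05184991 -0.00199035  0.05241953] 0.4479473049901002
```

Emit:
drive_tool --steps '[0.25,0,0,0,0,0,0.5,0.1,0,0,0,0,0,0.5]'

```text
time: 9.93
tcp_pos: [0.5454, 0.2088, 0.0923]
tool_rot: [1.459, 1.025, -1.46]
force: [0.1, 0.6, -0.6]
finger_gap: 0.451
```

Emit:
drive_tool --steps '[0.1,0,0,0,0,0,0.5,0,0,0,0,0,0,0.5]'

```text
time: 10.1
tcp_pos: [0.5455, 0.2088, 0.0917]
tool_rot: [1.459, 1.025, -1.459]
force: [0.4, -0.1, -0.5]
finger_gap: 0.454
```

Emit:
drive_tool --steps '[0.05,0,0,0,0,0,0.5,0,0,0,0,0,0,0.5]'

```text
time: 10.27
tcp_pos: [0.5456, 0.2088, 0.0913]
tool_rot: [1.46, 1.025, -1.459]
force: [-0.1, -0.7, -0.2]
finger_gap: 0.453
```

Emit:
drive_tool --steps '[0.08,0,0,0,0,0,0.5,0,0,0,0,0,0,0.5]'

```text
time: 10.43
tcp_pos: [0.5455, 0.2088, 0.0903]
tool_rot: [1.459, 1.025, -1.459]
force: [0.2, 1.0, -0.4]
finger_gap: 0.45
```

Emit:
drive_tool --steps '[0.08,0,0,0,0,0,0.5,0,0,0,0,0,0,0.5]'

```text
time: 10.6
tcp_pos: [0.5457, 0.2089, 0.09]
tool_rot: [1.46, 1.025, -1.459]
force: [0.5, -0.3, 3.1]
finger_gap: 0.449
```

Emit:
drive_tool --steps '[0.08,0,0,0,0,0,0.5,0,0,0,0,0,0,0.5]'

```text
time: 10.77
tcp_pos: [0.5459, 0.209, 0.0899]
tool_rot: [1.461, 1.025, -1.458]
force: [-0.5, -1.3, 7.0]
finger_gap: 0.452
```

Thin slid freely (under 1 N) and touched the floor (7 N at TCP z .090): it does not bind. Now back to its pocket.

```bash
python3 - <<'E'
from h import *
T=T_tool(); T[2,3]=.215; T=plan([.5543,-.2888,.215],-.037,n=15,grip=.5,T=T)
E
```

```text
[0, 1.18, 3.1, -0.021, 0, 0, 0.5, 0, 1.11, 3.13, -0.021, 0, 0, 0.5, 0, 1.05, 3.15, -0.021, 0, 0, 0.5, 0, 0.98, 3.17, -0.021, 0, 0, 0.5, 0, 0.91, 3.19, -0.021, 0, 0, 0.5]
[0, 0.85, 3.21, -0.021, 0, 0, 0.5, 0, 0.78, 3.23, -0.021, 0, 0, 0.5, 0, 0.71, 3.24, -0.021, 0, 0, 0.5, -0.01, 0.64, 3.26, -0.021, 0, 0, 0.5, 0, 0.58, 3.27, -0.021, 0, 0, 0.5]
[-0.01, 0.51, 3.28, -0.021, 0, 0, 0.5, 0, 0.44, 3.29, -0.021, 0, 0, 0.5, -0.01, 0.36, 3.3, -0.021, 0, 0, 0.5, 0, 0.3, 3.3, -0.021, 0, 0, 0.5, -0.01, 0.23, 3.31, -0.021, 0, 0, 0.5]
```

Emit:
drive_tool --steps '[-0.8,0,0,0,0,0,0.5,-1.5,0,0,0,0,0,0.5,-2.0,0,0,0,0,0,0.5,-2.8,0,0,0,0,0,0.5,-2.8,0,0,0,0,0,0.5]'

```text
time: 11.18
tcp_pos: [0.545, 0.2086, 0.1885]
tool_rot: [1.458, 1.026, -1.461]
force: [0.5, 0.4, -0.4]
finger_gap: 0.453
```

Emit:
drive_tool --steps '[-2.6,0,0,0,0,0,0.5]'

```text
time: 11.27
tcp_pos: [0.5452, 0.2087, 0.2155]
tool_rot: [1.459, 1.025, -1.459]
force: [1.2, -0.0, -0.6]
finger_gap: 0.447
```

Emit:
drive_tool --steps '[0,1.2,3.1,-0.021,0,0,0.5,0,1.1,3.13,-0.021,0,0,0.5,0,1.05,3.15,-0.021,0,0,0.5,0,1.0,3.17,-0.021,0,0,0.5,0,0.9,3.2,-0.021,0,0,0.5]'

```text
time: 11.68
tcp_pos: [0.5482, 0.0414, 0.2141]
tool_rot: [1.383, 1.086, -1.383]
force: [0.8, -0.1, -0.3]
finger_gap: 0.45
```

Emit:
drive_tool --steps '[0,0.85,3.2,-0.021,0,0,0.5,0,0.78,3.23,-0.021,0,0,0.5,0,0.7,3.24,-0.021,0,0,0.5,0,0.64,3.26,-0.021,0,0,0.5,0,0.58,3.27,-0.021,0,0,0.5]'

```text
time: 12.1
tcp_pos: [0.5509, -0.1248, 0.2141]
tool_rot: [1.308, 1.142, -1.308]
force: [0.4, -0.3, -1.1]
finger_gap: 0.451
```

Emit:
drive_tool --steps '[0,0.5,3.28,-0.021,0,0,0.5,0,0.44,3.3,-0.021,0,0,0.5,0,0.36,3.3,-0.021,0,0,0.5,0,0.3,3.3,-0.021,0,0,0.5,0,0.23,3.3,-0.021,0,0,0.5]'

```text
time: 12.52
tcp_pos: [0.5536, -0.2907, 0.214]
tool_rot: [1.231, 1.195, -1.231]
force: [-0.1, 0.2, -0.6]
finger_gap: 0.454
```

Emit:
drive_tool --steps '[1.5,0,0,0,0,0,0.5,2.5,0,0,0,0,0,0.5,2.5,0,0,0,0,0,0.5,0,0,0,0,0,0.5,0.5,0,0,0,0,0,0]'

```text
invalid input
```

```bash
python3 - <<'E'
from h import *
go([.5543,-.2888,.087],-.037); s=robot.observe(); print(s['force'],s['finger_gap'])
E
```

```text
at [ 0.5536 -0.2907  0.214 ] yaw -0.030 tilt 0.00 shift cm [12.7   0.06 -0.19] turn wx 0.007
[-0.09814596  0.18299837 -0.56337548] 0.45351203656276173
```

Emit:
drive_tool --steps '[1.5,0.05,0,0.007,0,0,0.5,2.5,0,0,0,0,0,0.5,2.5,0,0,0,0,0,0.5,1.7,0,0,0,0,0,0.5,0,0,0,0,0,0,0.5]'

```text
time: 12.93
tcp_pos: [0.5528, -0.2883, 0.1276]
tool_rot: [1.237, 1.197, -1.24]
force: [-1.0, 0.6, -1.3]
finger_gap: 0.45
```

Emit:
drive_tool --steps '[0,0,0,0,0,0,0.5]'

```text
time: 13.02
tcp_pos: [0.5539, -0.2888, 0.1315]
tool_rot: [1.237, 1.193, -1.238]
force: [-0.8, -0.3, 0.5]
finger_gap: 0.45
```

```bash
python3 - <<'E'
from h import *
go([.5543,-.2888,.087],-.037); s=robot.observe(); print(s['force'],s['finger_gap'])
E
```

```text
at [ 0.5539 -0.2888  0.1315] yaw -0.038 tilt 0.10 shift cm [4.45 0.04 0.  ] turn wx -0.001
[-0.81077713 -0.26013469  0.49224428] 0.45012176510448826
```

Aligned; lower 4.5 cm.

Emit:
drive_tool --steps '[1.2,0,0,0,0,0,0.5,1.2,0,0,0,0,0,0.5,1.0,0,0,0,0,0,0.5,0.7,0,0,0,0,0,0.5,0.2,0,0,0,0,0,0.5]'

```text
time: 13.43
tcp_pos: [0.5538, -0.2887, 0.087]
tool_rot: [1.237, 1.193, -1.238]
force: [0.8, -0.7, -0.6]
finger_gap: 0.453
```

Emit:
drive_tool --steps '[0.1,0,0,0,0,0,0.5,0,0,0,0,0,0,0.5]'

```text
time: 13.6
tcp_pos: [0.5544, -0.289, 0.0878]
tool_rot: [1.237, 1.191, -1.237]
force: [1.1, -0.1, -1.1]
finger_gap: 0.45
```

Emit:
drive_tool --steps '[0.1,0,0,0,0,0,0.5,0,0,0,0,0,0,0.5]'

```text
time: 13.77
tcp_pos: [0.5547, -0.2891, 0.0872]
tool_rot: [1.237, 1.19, -1.237]
force: [0.6, -0.9, -0.3]
finger_gap: 0.449
```

Emit:
drive_tool --steps '[0.1,0,0,0,0,0,0.5,0,0,0,0,0,0,0.5]'

```text
time: 13.93
tcp_pos: [0.5545, -0.2891, 0.0859]
tool_rot: [1.237, 1.191, -1.237]
force: [0.2, -0.8, -0.7]
finger_gap: 0.45
```

Emit:
drive_tool --steps '[0.1,0,0,0,0,0,0.5,0,0,0,0,0,0,0.5]'

```text
time: 14.1
tcp_pos: [0.5546, -0.2891, 0.0851]
tool_rot: [1.237, 1.19, -1.237]
force: [0.0, 0.2, 0.7]
finger_gap: 0.447
```

Emit:
drive_tool --steps '[0.05,0,0,0,0,0,0.5,0,0,0,0,0,0,0.5]'

```text
time: 14.27
tcp_pos: [0.5547, -0.2892, 0.085]
tool_rot: [1.237, 1.19, -1.237]
force: [-1.3, -0.5, 4.7]
finger_gap: 0.455
```

Emit:
drive_tool --steps '[0,0,0,0,0,0,0,0,0,0,0,0,0,-0.2,0,0,0,0,0,0,-0.5,0,0,0,0,0,0,-0.5]'

```text
time: 14.6
tcp_pos: [0.5543, -0.289, 0.084]
tool_rot: [1.237, 1.191, -1.237]
force: [0.2, -0.0, 0.2]
finger_gap: 0.75
```

Emit:
drive_tool --steps '[-1.0,0,0,0,0,0,-0.5,-2.0,0,0,0,0,0,-0.5,-2.0,0,0,0,0,0,-0.5,-1.5,0,0,0,0,0,-0.5,0,0,0,0,0,0,-0.5]'

```text
time: 15.02
tcp_pos: [0.5556, -0.2896, 0.1537]
tool_rot: [1.238, 1.186, -1.235]
force: [0.1, 0.1, 0.3]
finger_gap: 0.749
```

```bash
python3 - <<'E'
from h import *
np.set_printoptions(precision=4,suppress=True)
go([.5573,-.2438,.15],-.037)
T=T_tool(); np.save('Tw6.npy',T); im=grab_frame('wrist'); save(im,'w6.png'); C=cam('wrist',T); print(robot.observe()['finger_gap'])
go([.5573,-.2438,.15],-.037)
for p in ([.554,-.29,.105],[.5573,-.2438,.105]): print(proj(C,p))
save(cv2.resize(im[40:265,110:410],(800,600),interpolation=cv2.INTER_CUBIC),'w6b.png')
E
```

```text
at [ 0.5556 -0.2896  0.1537] yaw -0.038 tilt 0.31 shift cm [ 0.36 -0.01 -4.59] turn wx -0.001
0.7498309602377126
at [ 0.5553 -0.2895  0.1517] yaw -0.038 tilt 0.20 shift cm [ 0.16  0.03 -4.57] turn wx -0.001
(np.float64(216.36387864154335), np.float64(256.9329927732367))
(np.float64(150.68936108029743), np.float64(259.0689736404076))
```

View pics/w6b.png

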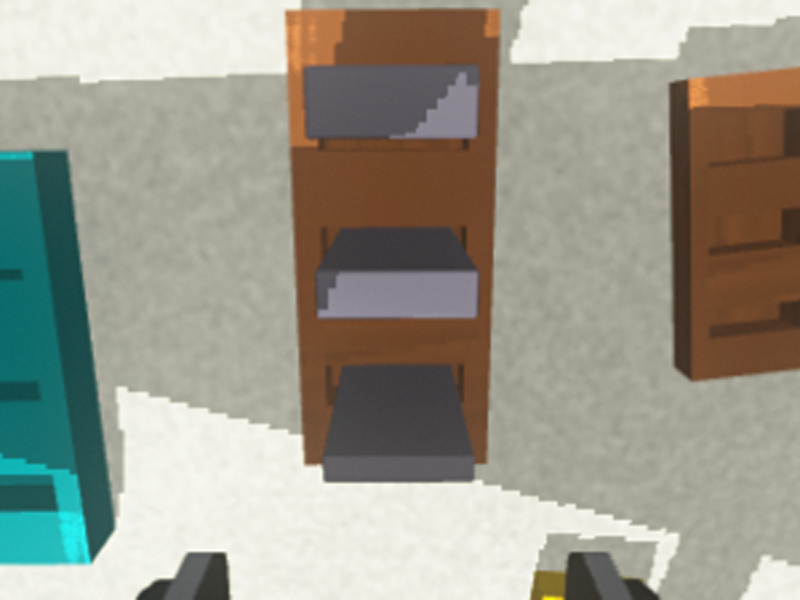

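Thin is back in its pocket (crop 325–475, 455–480). Medium's top (317–478, 270–318) is where predicted.

Emit:
drive_tool --steps '[0,0,-1.5,0,0,0,-0.5,0,0,-1.6,0,0,0,-0.5,0.2,0,-1.5,0,0,0,-0.5,0,0,0,0,0,0,-0.5,0,0,0,0,0,0,-0.5]'

```text
time: 15.48
tcp_pos: [0.5561, -0.2413, 0.1468]
tool_rot: [1.235, 1.193, -1.236]
force: [-0.1, -0.3, -0.5]
finger_gap: 0.749
```

```bash
python3 - <<'E'
from h import *
go([.5573,-.2438,.086],-.037)
E
```

```text
at [ 0.5561 -0.2413  0.1468] yaw -0.036 tilt 0.05 shift cm [6.08 0.13 0.25] turn wx 0.001
```

Emit:
drive_tool --steps '[0,0.1,0.2,0,0,0,-0.5,0,0,0,0,0,0,-0.5,0,0,0,0,0,0,-0.5]'

```text
time: 15.73
tcp_pos: [0.5571, -0.2455, 0.1471]
tool_rot: [1.237, 1.191, -1.238]
force: [-0.1, -0.3, 1.0]
finger_gap: 0.75
```

```bash
python3 - <<'E'
from h import *
go([.5573,-.2438,.086],-.037)
E
```

```text
at [ 0.5571 -0.2455  0.1471] yaw -0.038 tilt 0.01 shift cm [ 6.11  0.01 -0.17] turn wx -0.001
```

Emit:
drive_tool --steps '[1.3,0,-0.1,0,0,0,-0.5,1.5,0,0,0,0,0,-0.5,1.5,0,0,0,0,0,-0.5,1.2,0,0,0,0,0,-0.5,0.5,0,0,0,0,0,-0.5]'

```text
time: 16.15
tcp_pos: [0.5564, -0.2441, 0.0852]
tool_rot: [1.237, 1.193, -1.239]
force: [-1.0, -0.1, 0.7]
finger_gap: 0.75
```

Emit:
drive_tool --steps '[0,0,0,0,0,0,-0.5,0,0,0,0,0,0,-0.5,0,0,0,0,0,0,-0.5]'

```text
time: 16.4
tcp_pos: [0.5576, -0.2443, 0.0883]
tool_rot: [1.237, 1.19, -1.237]
force: [-0.0, -0.7, -0.0]
finger_gap: 0.749
```

```bash
python3 - <<'E'
from h import *
go([.5573,-.2438,.086],-.037)
E
```

```text
at [ 0.5576 -0.2443  0.0883] yaw -0.038 tilt 0.07 shift cm [ 0.23 -0.03 -0.05] turn wx -0.001
```

Emit:
drive_tool --steps '[0.2,0,-0.04,0,0,0,-0.2,0,0,0,0,0,0,0,0,0,0,0,0,0,0.2,0,0,0,0,0,0,0.5,0,0,0,0,0,0,0.5]' --force 70

```text
time: 16.82
tcp_pos: [0.5576, -0.2438, 0.0861]
tool_rot: [1.237, 1.19, -1.236]
force: [0.0, 0.3, 5.5]
finger_gap: 0.441
```

Emit:
drive_tool --steps '[0,0,0,0,0,0,0.5,0,0,0,0,0,0,0.5]'

```text
time: 16.98
tcp_pos: [0.5576, -0.2438, 0.0861]
tool_rot: [1.237, 1.19, -1.236]
force: [0.5, -0.8, 5.3]
finger_gap: 0.442
```

```bash
python3 - <<'E'
from h import *
s=robot.observe(); print(s['force'],s['finger_gap'],s['time'])
go([.5573,-.2438,.086],-.037)
T=T_tool(); T[2,3]+=.128; T=plan([.5457,.2083,.19],-.345,n=15,grip=.5,T=T)
E
```

```text
[ 0.54094861 -0.84907655  5.34807253] 0.44217229643978917 16.9833
at [ 0.5576 -0.2438  0.0861] yaw -0.038 tilt 0.09 shift cm [ 0.01 -0.03 -0.  ] turn wx -0.001
[0.16, -0.19, -3.01, 0.02, 0, 0, 0.5, 0.16, -0.25, -3, 0.02, 0, 0, 0.5, 0.16, -0.31, -3, 0.02, 0, 0, 0.5, 0.16, -0.38, -2.99, 0.02, 0, 0, 0.5, 0.16, -0.43, -2.98, 0.02, 0, 0, 0.5]
[0.16, -0.49, -2.98, 0.02, 0, 0, 0.5, 0.16, -0.55, -2.96, 0.02, 0, 0, 0.5, 0.16, -0.61, -2.95, 0.02, 0, 0, 0.5, 0.16, -0.67, -2.94, 0.02, 0, 0, 0.5, 0.16, -0.73, -2.93, 0.02, 0, 0, 0.5]
[0.16, -0.79, -2.91, 0.02, 0, 0, 0.5, 0.16, -0.85, -2.9, 0.02, 0, 0, 0.5, 0.16, -0.91, -2.88, 0.02, 0, 0, 0.5, 0.15, -0.97, -2.86, 0.02, 0, 0, 0.5, 0.16, -1.02, -2.83, 0.02, 0, 0, 0.5]
```

Emit:
drive_tool --steps '[-2.0,0,0,0,0,0,0.5,-2.8,0,0,0,0,0,0.5,-2.8,0,0,0,0,0,0.5,-2.8,0,0,0,0,0,0.5,-2.4,0,0,0,0,0,0.5]'

```text
time: 17.4
tcp_pos: [0.557, -0.2436, 0.215]
tool_rot: [1.237, 1.191, -1.237]
force: [0.7, 0.5, -0.5]
finger_gap: 0.437
```

Emit:
drive_tool --steps '[0.16,-0.2,-3.0,0.02,0,0,0.5,0.16,-0.25,-3.0,0.02,0,0,0.5,0.16,-0.3,-3.0,0.02,0,0,0.5,0.16,-0.38,-3.0,0.02,0,0,0.5,0.16,-0.43,-3.0,0.02,0,0,0.5]'

```text
time: 17.82
tcp_pos: [0.5529, -0.0916, 0.2049]
tool_rot: [1.311, 1.14, -1.311]
force: [-0.5, 0.2, 0.4]
finger_gap: 0.441
```

Emit:
drive_tool --steps '[0.16,-0.5,-3.0,0.02,0,0,0.5,0.16,-0.55,-2.96,0.02,0,0,0.5,0.16,-0.6,-2.95,0.02,0,0,0.5,0.16,-0.67,-2.94,0.02,0,0,0.5,0.16,-0.73,-2.93,0.02,0,0,0.5]'

```text
time: 18.23
tcp_pos: [0.549, 0.0595, 0.197]
tool_rot: [1.383, 1.087, -1.384]
force: [0.3, 0.5, 0.2]
finger_gap: 0.441
```

Emit:
drive_tool --steps '[0.16,-0.8,-2.9,0.02,0,0,0.5,0.16,-0.85,-2.9,0.02,0,0,0.5,0.16,-0.9,-2.88,0.02,0,0,0.5,0.16,-0.97,-2.86,0.022,0,0,0.5,0.16,-1.0,-2.8,0.022,0,0,0.5]'

```text
time: 18.65
tcp_pos: [0.5449, 0.2099, 0.1889]
tool_rot: [1.457, 1.027, -1.458]
force: [0.2, 0.0, -1.8]
finger_gap: 0.443
```

Emit:
drive_tool --steps '[0,0,0,0,0,0,0.5,0,0,0,0,0,0,0.5,0,0,0,0,0,0,0.5,0,0,0,0,0,0,0.5]'

```text
time: 18.98
tcp_pos: [0.5454, 0.2075, 0.1893]
tool_rot: [1.457, 1.027, -1.457]
force: [-0.3, -0.4, -1.0]
finger_gap: 0.44
```

```bash
python3 - <<'E'
from h import *
go([.5457,.2083,.09],-.345)
T=T_tool(); np.save('Tw7.npy',T); im=grab_frame('wrist'); save(im,'w7.png'); C=cam('wrist',T); print('n %.1f'%(T[:3,3]@[np.sin(.345),np.cos(.345),0]*1e3))
save(cv2.resize(im[114:264,159:359],(800,600),interpolation=cv2.INTER_CUBIC),'w7b.png')
E
```

```text
at [0.5454 0.2075 0.1893] yaw -0.343 tilt 0.02 shift cm [ 9.93 -0.   -0.09] turn wx 0.002
n 379.7
```

View pics/w7b.png

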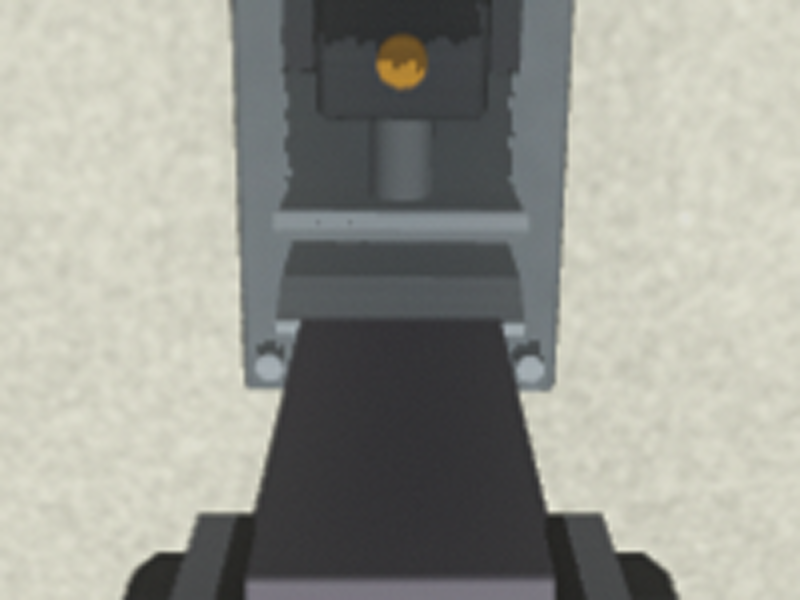

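Emit:
drive_tool --steps '[1.5,0,-0.1,0.002,0,0,0.5,1.8,0,0,0,0,0,0.5,1.0,0,0,0,0,0,0.5,0.5,0,0,0,0,0,0.5,0,0,0,0,0,0,0.5]'

```text
time: 19.45
tcp_pos: [0.5453, 0.2086, 0.1403]
tool_rot: [1.457, 1.026, -1.46]
force: [0.6, 0.1, -0.4]
finger_gap: 0.44
```

Emit:
drive_tool --steps '[0.5,0,0,0,0,0,0.5,0.3,0,0,0,0,0,0.5,0,0,0,0,0,0,0.5]'

```text
time: 19.7
tcp_pos: [0.5458, 0.2093, 0.1332]
tool_rot: [1.458, 1.026, -1.458]
force: [-0.2, -0.6, -0.9]
finger_gap: 0.442
```

```bash
python3 - <<'E'
from h import *
go([.5457,.2083,.09],-.345); T=T_tool();print('n %.1f'%(T[:3,3]@[np.sin(.345),np.cos(.345),0]*1e3)); print(robot.observe()['force'])
E
```

```text
at [0.5458 0.2093 0.1332] yaw -0.344 tilt 0.01 shift cm [4.32 0.03 0.1 ] turn wx 0.001
n 381.6
[-0.18808474 -0.59119973 -0.91434541]
```

Emit:
drive_tool --steps '[0.4,0,0.05,0,0,0,0.5,0,0,0,0,0,0,0.5]'

```text
time: 19.87
tcp_pos: [0.5455, 0.2087, 0.129]
tool_rot: [1.458, 1.026, -1.458]
force: [-0.0, -1.5, -0.4]
finger_gap: 0.442
```

Emit:
drive_tool --steps '[0.3,0,0,0,0,0,0.5,0,0,0,0,0,0,0.5]'

```text
time: 20.03
tcp_pos: [0.5459, 0.209, 0.1269]
tool_rot: [1.459, 1.026, -1.457]
force: [-0.5, -0.2, 2.5]
finger_gap: 0.44
```

Emit:
drive_tool --steps '[0.3,0,0,0,0,0,0.5,0,0,0,0,0,0,0.5]'

```text
time: 20.2
tcp_pos: [0.5463, 0.2091, 0.1245]
tool_rot: [1.46, 1.025, -1.456]
force: [0.8, -1.0, 3.8]
finger_gap: 0.441
```

Emit:
drive_tool --steps '[0.3,0,0,0,0,0,0.5,0,0,0,0,0,0,0.5]'

```text
time: 20.37
tcp_pos: [0.546, 0.209, 0.1208]
tool_rot: [1.459, 1.026, -1.457]
force: [1.1, -0.9, 3.5]
finger_gap: 0.441
```

Emit:
drive_tool --steps '[0.4,0,0,0,0,0,0.5,0,0,0,0,0,0,0.5]'

```text
time: 20.53
tcp_pos: [0.5459, 0.2089, 0.1165]
tool_rot: [1.459, 1.026, -1.457]
force: [0.9, -0.9, 2.3]
finger_gap: 0.442
```

Emit:
drive_tool --steps '[0.5,0,0,0,0,0,0.5,0.3,0,0,0,0,0,0.5]'

```text
time: 20.7
tcp_pos: [0.5459, 0.209, 0.1087]
tool_rot: [1.459, 1.026, -1.457]
force: [-0.5, -1.1, 6.1]
finger_gap: 0.441
```

Emit:
drive_tool --steps '[0.5,0,0,0,0,0,0.5,0.3,0,0,0,0,0,0.5]'

```text
time: 20.87
tcp_pos: [0.5458, 0.2089, 0.1006]
tool_rot: [1.459, 1.026, -1.457]
force: [-0.6, -0.5, 6.5]
finger_gap: 0.439
```

```bash
python3 - <<'E'
from h import *
go([.5457,.2083,.09],-.345); T=T_tool();print('n %.1f'%(T[:3,3]@[np.sin(.345),np.cos(.345),0]*1e3)); print(robot.observe()['force'],robot.observe()['moment'])
E
```

```text
at [0.5458 0.2089 0.1006] yaw -0.344 tilt 0.05 shift cm [1.06 0.01 0.06] turn wx 0.001
n 381.2
[-0.57344679 -0.4924413   6.49716707] [-0.13045797 -0.02531901 -0.29332062]
```

Emit:
drive_tool --steps '[0.4,0,0,0,0,0,0.5,0.3,0,0,0,0,0,0.5]'

```text
time: 21.03
tcp_pos: [0.5458, 0.2089, 0.0937]
tool_rot: [1.459, 1.026, -1.457]
force: [0.7, -0.7, 6.0]
finger_gap: 0.442
```

Emit:
drive_tool --steps '[0.2,0,0,0,0,0,0.5,0,0,0,0,0,0,0.5]'

```text
time: 21.2
tcp_pos: [0.5457, 0.2088, 0.0914]
tool_rot: [1.458, 1.026, -1.458]
force: [1.4, -0.5, 1.0]
finger_gap: 0.44
```

Emit:
drive_tool --steps '[0.1,0,0,0,0,0,0.5,0,0,0,0,0,0,0.5]'

```text
time: 21.37
tcp_pos: [0.5458, 0.2089, 0.0911]
tool_rot: [1.459, 1.026, -1.457]
force: [-1.6, -1.5, 7.2]
finger_gap: 0.44
```

Emit:
drive_tool --steps '[0.1,0,0,0,0,0,0.5,0,0,0,0,0,0,0.5]'

```text
time: 21.53
tcp_pos: [0.5459, 0.209, 0.091]
tool_rot: [1.46, 1.026, -1.456]
force: [-2.7, -1.6, 13.4]
finger_gap: 0.442
```

Emit:
drive_tool --steps '[0.1,0,0,0,0,0,0.5,0,0,0,0,0,0,0.5]'

```text
time: 21.7
tcp_pos: [0.5461, 0.2092, 0.091]
tool_rot: [1.461, 1.026, -1.455]
force: [-3.6, -3.0, 19.8]
finger_gap: 0.439
```

Binds: steady 3–6 N drag in the straight part, then a firm stop at TCP z .091, which is the floor. I relax the push, release and retreat.

Emit:
drive_tool --steps '[-0.25,0,0,0,0,0,0.5,0,0,0,0,0,0,0.5]'

```text
time: 21.87
tcp_pos: [0.5457, 0.209, 0.0912]
tool_rot: [1.459, 1.026, -1.457]
force: [-0.1, -0.5, 6.5]
finger_gap: 0.442
```

Emit:
drive_tool --steps '[0,0,0,0,0,0,0.05,0,0,0,0,0,0,-0.1,0,0,0,0,0,0,-0.3,0,0,0,0,0,0,-0.5,0,0,0,0,0,0,-0.5]'

```text
time: 22.28
tcp_pos: [0.5454, 0.2089, 0.0905]
tool_rot: [1.457, 1.027, -1.458]
force: [-0.2, 0.3, -0.2]
finger_gap: 0.751
```

Emit:
drive_tool --steps '[-1.0,0,0,0,0,0,-0.5,-2.0,0,0,0,0,0,-0.5,-2.5,0,0,0,0,0,-0.5,-2.5,0,0,0,0,0,-0.5,-2.0,0,0,0,0,0,-0.5]'

```text
time: 22.7
tcp_pos: [0.5457, 0.2089, 0.1936]
tool_rot: [1.459, 1.026, -1.456]
force: [-0.3, -0.2, 0.2]
finger_gap: 0.753
```

Emit:
drive_tool --steps '[0,0,1.5,0,0,0,-0.5,0,0,2.5,0,0,0,-0.5,0,0,1.5,0,0,0,-0.5,0,0,0,0,0,0,-0.5,0,0,0,0,0,0,-0.5]'

```text
time: 23.12
tcp_pos: [0.527, 0.1566, 0.1914]
tool_rot: [1.46, 1.025, -1.458]
force: [-0.4, 0.7, 0.8]
finger_gap: 0.751
```

```bash
python3 - <<'E'
from h import *
T=T_tool(); np.save('Tw8.npy',T); im=grab_frame('wrist'); save(im,'w8.png'); C=cam('wrist',T)
r,c=map(int,proj(C,[.545,.207,.08])); r0=min(max(r-90,0),204);c0=c-120; print(r0,c0,T[:3,3])
s=grab_frame('scene'); save(s,'s8.png')
a=cv2.resize(im[r0:r0+180,c0:c0+240],(400,300),interpolation=cv2.INTER_CUBIC); b=cv2.resize(s[140:320,170:410],(400,300),interpolation=cv2.INTER_CUBIC)
t=cv2.resize(grab_frame('top')[120:240,120:440],(800,300),interpolation=cv2.INTER_CUBIC)
save(np.vstack([np.hstack([a,b]),t]),'m8.png')
E
```

```text
37 139 [0.52702384 0.15657541 0.19136904]
```

View pics/m8.png

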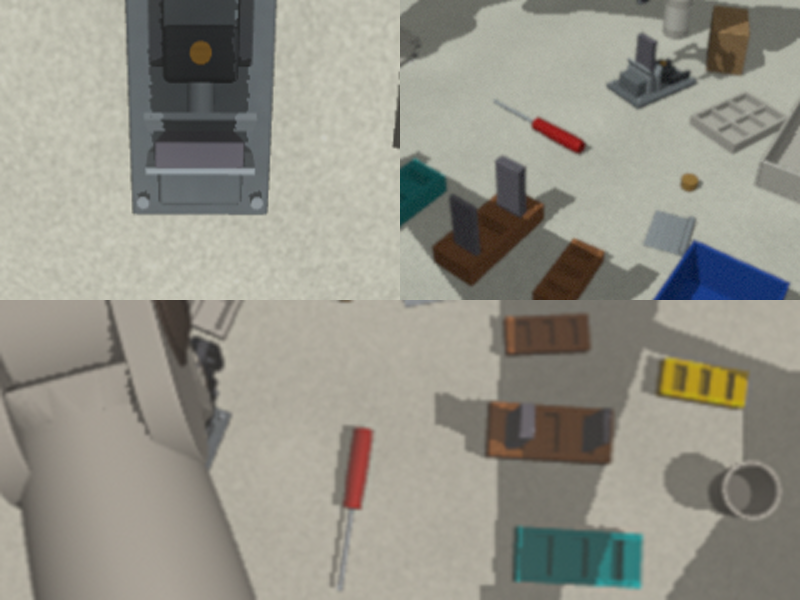

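```bash
python3 - <<'E'
from h import *
C=cam('wrist',np.load('Tw8.npy')); s=400/240
q=lambda x,y,z: onz(C,37+y/s,139+x/s,z)
n=np.array([np.sin(.345),np.cos(.345),0])
for z in (.110,.120): print(z,'width',np.linalg.norm(q(155,142,z)-q(243,142,z)),'thick',(q(200,142,z)-q(200,167,z))@n,'n mid',(q(200,142,z)+q(200,167,z))@n/2)
print(robot.observe()['force']); print(robot.job_done())
E
```

```text
0.11 width 0.038976597256978114 thick 0.01102928193721461 n mid 0.38103501263661554
0.12 width 0.03728537561427492 thick 0.010550713728894281 n mid 0.38221361290221684
[-0.046318   -0.0820263   0.11767582]
the job is handed in; nothing more can be done
None
```

The medium (12 mm) packer is the first that binds. I left it fully home and upright in the gap, with the thin and thick packers standing in the holder, and handed the job in at about 23 s of the 72 s allowed.

- **Thin (8 mm):** It slid down freely at under 1 N and touched the floor with the tool at z = 0.090 m. I put it back in its pocket and saw it standing there.
- **Medium (12 mm):** It dragged about 2–6 N through the straight part of the gap. It then stopped firmly with the tool at z = 0.091 m, which matches the gap floor. I pressed to about 20 N to confirm the stop, then eased off before releasing it.
- **Thick (16 mm):** Not tried, since the medium packer already bound.

**Last checks:**
- The pictures after release show the medium packer upright in the gap, and its apparent top width (39.0 mm at 0.110 m) agrees with it being fully home.
- The hinge leaf, screwdriver, filter frame, tokens, cup and box look undisturbed, and the tool was touching nothing.

**Less certain:**
- The catch's travel was never measured directly. My camera estimate of the gap was rough, about 8.3–10.3 mm, so the catch should be pushed back about 2–3.5 mm, well under the 7 mm overstrain limit.
- Two move calls were refused because I mistyped them. Nothing moved in those calls.

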